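# Change over the twin paste-cartridge rack and replace the empty cartridge

## Robot

A 7-joint arm with a two-finger parallel gripper is mounted at the origin on a cart in front of the work surface, level with it; the furniture and walls round the work are solid. World frame = base frame: x ahead of the robot, y to its left, z up, the work surface at z = 0. Lengths are in m, angles in rad, forces in N, time in s.
With the tool pointing down it reaches from about 0.425 to 0.925 m from the base axis. Payload 6.8 kg.
Tool frame: the origin (TCP) lies at the very end of the fingers, on their centre line; the grasp point (between the pads) lies bot.pinch_z behind it (bot.pinch_z is the distance from the TCP to the grasp point, in m); z points along the fingers, y is the line along which they close (so a half turn about z gives the same grasp; the last joint's range is limited). The gripper opens to 88 mm and grips with 3 to 60 N. Pads are 20 mm wide; open, the fingers measure 115 mm over their backs; the gripper's body (75 mm by 178 mm) begins 61 mm behind the grasp point.
Start: joints at [-1.247, 0.477, 0.022, 1.555, -0.011, 1.109, -0.083], TCP at [0.282, 0.613, 0.223] pointing down, gripper open.
Joint ranges: [-2.96, 2.96], [-0.34, 2.1], [-1.41, 1.46], [0.24, 2.44], [-1.37, 4.51], [0.17, 1.92], [-2.96, 2.96]. Speed limits (rad/s): [2.39, 2.39, 3.14, 3.14, 3.14, 3.14, 3.14].

## Interface

Orientations are given as a rotation vector (axis times angle).
In Python, from station import bot, imaging, workorder gives the robot as it stands.
- The arm moves only by the tool arm_command, never from a script. Its arguments are lists of equal length, an entry for each row: "xyz": the shift along the tool's x, y, z in m, a list of three; "spin": the turn about the tool's z in degrees; "fingers": the finger opening in m, from 0 to 0.0878. A call has 1 to 8 rows; each row shifts and turns the commanded pose from where the row before left it, along the tool's axes as they then stand; what a row does not reach is not made up. A row lasts 1/12 s, in which the tool goes at most 41.7 mm and 7.16 degrees, less where a joint would pass 70% of its speed; a pose out of reach is approached as far as the arm can. A call with a gripper value outside its range is refused whole. The fingers move at their own pace and stop on an object; "grip_force" is the grip in N (left out, the last holds). Time passes only in rows, so rows that do not move let the fingers close. It gives the time, the measured TCP pose, the force, the opening and the grip force at its end, in the units of the state.
- bot.get_state(): the state, without advancing time (a new reading comes with each control period).
- imaging.read_camera(name): name is "scene" or "side" or "wrist"; returns (picture, depth): 400x640x3 uint8, blue, green, red; 400x640 float32, m along the optical axis (not along the pixel's ray), 0 where there is no reading.
- imaging.calibration(name): a dict with "K" (3x3 intrinsics, pixels), "R" (3x3) and "t" (3): a world point X has camera coordinates R X + t. Camera axes: x right, y down, z forward; pixel columns grow to the right and rows downward; lengths in m; the calibration is good to about 2 mm. The wrist camera is an equidistant fisheye: a pixel r from the principal point sees the ray r / f radians off the axis. A picture is of the moment at which its call begins: read the wrist's pose just before it. calibration takes no time and is no camera call; for the wrist camera it gives the pose at the moment of the call.
- workorder.close_job(): hands the job in; it is judged then, once.
The state is a dict: "t": time; "q": joint angles; "qvel": joint speeds; "joint_efforts": joint torques, N m; "ee_pos": TCP position; "ee_rot": TCP orientation; "force": force on the tool from outside, world axes, zero at the start; "moment": the same for the moment, N m; "opening": finger opening in m; "gripper_force": force on a finger pad.
Only numpy, scipy, OpenCV 4.12 (cv2) and the standard library are available. Lean on these libraries where they do the work, as an engineer would, in place of code of your own. Each camera call takes 0.05 s, during which the arm holds its last target. There are 200 camera calls.

## Task

The red-knobbed lever on the twin cartridge rack leans towards the bay that has been feeding the machine, and the cartridge in that bay is now empty. First throw the lever right over to the other bay, then slide the keeper bar all the way back, lay the empty cartridge flat in the blue tray and lay the fresh red-capped cartridge in the bay it came from, cap towards the lever like its neighbour. Finally slide the keeper bar fully home over both cartridges; the other cartridge stays in its bay.

Things in the scene. Friction and masses are not known exactly. Their poses are not given: they have to be found in the camera images.
- rack: Fixed aluminium rack; base plate 215 (x) x 150 (y) x 12 mm. Origin on the bench under its middle, x to its back (away from the robot), y to its left bay. Lever at the front, two bays at y = +-45 mm, keeper bar behind. A guide 20 mm wide, 61 mm high stands at y = 0, x = 44..110 mm. (A fixed vice, 53 mm high, stands to the right: x 0.45..0.51, y up to 0.205 m.)
- bay_left (a point): Where the middle of a cartridge in the left bay belongs: on its axis, 45 mm above the bench, rack x = 20, y = 45 mm. Rack axes; cap towards -x (lever). It can lie 5 mm fore or aft. The bay is two open-topped V saddles (tops 48 mm above the bench) at rack x = -2..12 (under the collar) and 48..60 mm (under the barrel), free space between them, and an end stop, 40 mm high, at x = 73..79 mm.
- bay_right (a point): The same point of the right bay, at rack x = 20 mm, y = -45 mm.
- lever (a joint): Changeover lever: 8 mm rod, red ball of 22 mm; pivot 40 mm above the bench at rack x = -80, y = 0 mm. Swings sideways -0.6..0.6 rad, 0 upright, positive leans to the left bay, negative to the right. Top-heavy, nearly frictionless: pushed past upright it falls to that stop. At the start it rests on one stop: that side is the used bay.
- lever_tip (a point): Centre of the red ball, 66 mm from the pivot: 106 mm above the bench when upright, 94 mm at either stop, then 37 mm to the side.
- keeper (a joint): Keeper bar travel in m along the rack's x: 0 is fully home over both barrels (bar at rack x = 48..60 mm), 0.036 is fully back, clear of the cartridges. Slides with about 1 N of friction and stays where it is left.
- keeper_knob (a point): On the axis of the keeper's upright black knob, 94 mm above the bench: a post of 18 mm diameter, 72 to 108 mm above the bench, at rack x = 54, y = 0 mm with the bar home. The bar is 126 mm long (y), 12 mm wide, underside 63 mm above the bench.
- cartridge_left: Blue-capped syringe cartridge, 96 mm long, 35 g, in the left bay at the start. Long axis y: cap at -y, square flange (26 x 23 x 2 mm) at y = 46..48 mm. Barrel 17 mm in diameter, y = -16..46 mm, tapering to the cap; blue collar of 23 mm diameter at y = -20..-8 mm. Origin 11.5 mm below the barrel's axis. In a bay, grip the barrel about y = 10 mm, between the saddles.
- cartridge_left_mid (a point): On the barrel's axis, at the body's x = 0, y = 0; 11.5 mm above a surface it lies flat on.
- cartridge_left_cap (a point): In its blue cap, on the axis 42 mm from the middle point (at the body's y = -42 mm).
- cartridge_right: The same kind of blue-capped cartridge, lying in the right bay at the start.
- cartridge_right_mid (a point): As on the left cartridge.
- cartridge_right_cap (a point): As on the left cartridge.
- fresh_cartridge: The fresh cartridge, lying on the bench at the right, behind the control box and beside the tray, cap roughly towards the robot: same shape, size and axes as the others, but with a red cap. (The control box, fixed, is 87 mm high and ends at x = 0.565 m.)
- fresh_cartridge_mid (a point): Middle of the fresh cartridge, on the barrel's axis, at the body's x = 0, y = 0; 11.5 mm above the bench at the start.
- fresh_cartridge_cap (a point): In the red cap, on the axis 42 mm from the middle point (at the body's y = -42 mm).
- tray_centre (a point): Centre of the inner floor of the blue open tray for empties (fixed): outside 120 (x) x 85 (y) x 22 mm, walls and floor 4 mm. The floor is 4 mm above the bench; x runs along the long side. (A tall fixed bracket stands between tray and rack, from x = 0.63 m back, y = 0.01 to 0.25 m: swing round in front of it.)
Things that resemble listed ones, but are neither listed nor needed, are in the scene too. What is shaped like the cartridge_left but green is not meant.

How it is judged:
On the way, in this order (a step that is already met when the one before it is completed fails the run):
1. the lever has been thrown over to the other side (distance of lever_tip from where it was at the start of the episode above 0.05 m and (value of joint lever above 0.45 rad or value of joint lever below -0.45 rad)), for 0.2 s.
2. the keeper bar is fully back, the lever still thrown (distance of lever_tip from where it was at the start of the episode above 0.05 m and value of joint keeper above 0.032 m), for 0.1 s.
3. the empty cartridge lies in the tray (distance of lever_tip from where it was at the start of the episode above 0.05 m and ((value of joint lever above 0.45 rad and (x of cartridge_right_mid in the frame of tray_centre between -0.045 and 0.045 m and y of cartridge_right_mid in the frame of tray_centre between -0.036 and 0.036 m and z of cartridge_right_mid in the frame of tray_centre between 0.004 and 0.02 m and angle between cartridge_right_mid's own y axis and vertical between 1.4 and 1.74 rad) and linear speed of cartridge_right below 0.03 m/s) or (value of joint lever below -0.45 rad and (x of cartridge_left_mid in the frame of tray_centre between -0.045 and 0.045 m and y of cartridge_left_mid in the frame of tray_centre between -0.036 and 0.036 m and z of cartridge_left_mid in the frame of tray_centre between 0.004 and 0.02 m and angle between cartridge_left_mid's own y axis and vertical between 1.4 and 1.74 rad) and linear speed of cartridge_left below 0.03 m/s))), for 0.2 s.
4. the fresh cartridge lies in the emptied bay (distance of lever_tip from where it was at the start of the episode above 0.05 m and ((value of joint lever above 0.45 rad and (horizontal distance between fresh_cartridge_mid and bay_right below 0.01 m and z of fresh_cartridge_mid in the frame of bay_right between -0.005 and 0.005 m and x of fresh_cartridge_cap in the frame of bay_right below -0.03 m) and linear speed of fresh_cartridge below 0.03 m/s) or (value of joint lever below -0.45 rad and (horizontal distance between fresh_cartridge_mid and bay_left below 0.01 m and z of fresh_cartridge_mid in the frame of bay_left between -0.005 and 0.005 m and x of fresh_cartridge_cap in the frame of bay_left below -0.03 m) and linear speed of fresh_cartridge below 0.03 m/s))), for 0.2 s.
5. the keeper bar is home (value of joint keeper below 0.004 m), for 0.2 s.
At the end, for the whole second after the job is handed in: Lever at the stop opposite its start (0.15 rad); the cartridge it first leaned to flat in the tray; fresh one in that bay (10 mm across, 5 mm in height), cap to the lever; the other still in its bay likewise; keeper within 4 mm of home; all released, at rest (distance of lever_tip from where it was at the start of the episode above 0.05 m and value of joint keeper below 0.004 m and ((value of joint lever above 0.45 rad and (x of cartridge_right_mid in the frame of tray_centre between -0.045 and 0.045 m and y of cartridge_right_mid in the frame of tray_centre between -0.036 and 0.036 m and z of cartridge_right_mid in the frame of tray_centre between 0.004 and 0.02 m and angle between cartridge_right_mid's own y axis and vertical between 1.4 and 1.74 rad) and (horizontal distance between fresh_cartridge_mid and bay_right below 0.01 m and z of fresh_cartridge_mid in the frame of bay_right between -0.005 and 0.005 m and x of fresh_cartridge_cap in the frame of bay_right below -0.03 m) and (horizontal distance between cartridge_left_mid and bay_left below 0.01 m and z of cartridge_left_mid in the frame of bay_left between -0.005 and 0.005 m and x of cartridge_left_cap in the frame of bay_left below -0.03 m)) or (value of joint lever below -0.45 rad and (x of cartridge_left_mid in the frame of tray_centre between -0.045 and 0.045 m and y of cartridge_left_mid in the frame of tray_centre between -0.036 and 0.036 m and z of cartridge_left_mid in the frame of tray_centre between 0.004 and 0.02 m and angle between cartridge_left_mid's own y axis and vertical between 1.4 and 1.74 rad) and (horizontal distance between fresh_cartridge_mid and bay_left below 0.01 m and z of fresh_cartridge_mid in the frame of bay_left between -0.005 and 0.005 m and x of fresh_cartridge_cap in the frame of bay_left below -0.03 m) and (horizontal distance between cartridge_right_mid and bay_right below 0.01 m and z of cartridge_right_mid in the frame of bay_right between -0.005 and 0.005 m and x of cartridge_right_cap in the frame of bay_right below -0.03 m))) and linear speed of each of cartridge_left, cartridge_right, fresh_cartridge below 0.03 m/s); the robot touches nothing.
It also fails if it takes over 72 s, if anything falls off the work surface, if the arm or the gripper's body presses on something with over 40 N, if the wrist force passes 120 N, or if a joint passes its speed limit or range.

## Working session

There is one attempt and no reset: what is moved stays moved. The work goes in short steps, Python scripts to look and compute and a tool call to move; the robot and the scene stay as the last step left them, time stands still between calls to the robot, and variables do not carry over. Pictures are saved under pics/ and viewed, at most 10 in all, crops included, and the job is handed in when it is done.

Besides the shell and the picture viewer there is one more tool, called after "Emit:" in YAML: its name, and indented under it one key for each argument. arm_command: Moves the arm, as the interface text tells. Its arguments: {"type":"object","properties":{"xyz":{"type":"array","items":{"type":"array","items":{"type":"number"}}},"spin":{"type":"array","items":{"type":"number"}},"fingers":{"type":"array","items":{"type":"number"}},"grip_force":{"type":"number"}},"required":["xyz","spin","fingers"]}

```bash
mkdir -p pics; ls; cat > h.py <<'E'
import numpy as np, cv2
from scipy.spatial.transform import Rotation as Rn
from station import bot, imaging, workorder
def shot(n):
    c=imaging.calibration(n); p,d=imaging.read_camera(n); return p,d,c
def cloud(d,c):
    K,R,t=c["K"],c["R"],c["t"]
    v,u=np.mgrid[:d.shape[0],:d.shape[1]]
    P=np.stack([(u-K[0][2])/K[0][0]*d,(v-K[1][2])/K[1][1]*d,d],-1)
    return (P-t)@R   # R^T (P-t)
def ray(c,u,v,z):
    K,R,t=np.array(c["K"]),np.array(c["R"]),np.array(c["t"])
    r=R.T@np.linalg.solve(K,[u,v,1]); o=-R.T@t
    return o+r*(z-o[2])/r[2]
E
python3 - <<'E'
from h import *
s=bot.get_state(); print(s, bot.pinch_z, Rn.from_rotvec(s["ee_rot"]).as_matrix())
for n in ("scene","side"):
    p,d,c=shot(n); cv2.imwrite(f"pics/{n}0.png",p); np.savez(f"{n}0.npz",p=p,d=d,**{k:np.array(c[k]) for k in("K","R","t")}); print(n,-np.array(c["R"]).T@c["t"],c["K"])
E
```

```text
pics
{'t': 0.0, 'q': array([-1.24712364,  0.47781792,  0.02235161,  1.55643371, -0.01149973,
        1.10927655, -0.0830979 ]), 'qvel': array([ 0.00085981,  0.00076293, -0.00089406, -0.00018492, -0.00071712,
       -0.0008926 ,  0.00083494]), 'joint_efforts': array([-2.31264676e-04, -5.82853889e+01,  1.53446596e+00, -2.72607619e+01,
       -5.43239771e-02,  1.71156437e-02,  1.63408749e-04]), 'ee_pos': array([0.28224744, 0.61250511, 0.2216775 ]), 'ee_rot': array([-6.72896650e-01, -3.06842677e+00,  2.81139176e-03]), 'force': array([-0.64151596,  1.14791119,  0.02135887]), 'moment': array([-0.06783325, -0.01201479,  0.02905461]), 'gripper_force': 0.0, 'opening': 0.08783848441867662} 0.0187 [[-9.08231013e-01  4.18468678e-01 -6.26524719e-04]
 [ 4.18469123e-01  9.08229442e-01 -1.69506817e-03]
 [-1.40304740e-04 -1.80169473e-03 -9.99998367e-01]]
scene [-0.38319443  0.8435251   0.80009086] [[507.73064388   0.         322.55549983]
 [  0.         507.73064388 194.14835774]
 [  0.           0.           1.        ]]
side [ 0.25379763 -0.78498967  0.94280888] [[438.63395266   0.         315.6502709 ]
 [  0.         438.63395266 195.03850444]
 [  0.           0.           1.        ]]
```

View pics/scene0.png

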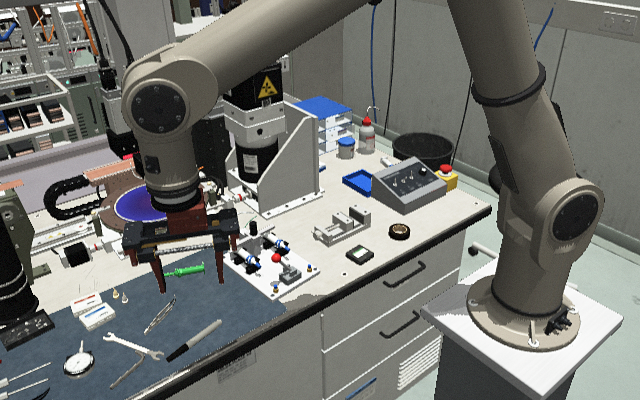

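View pics/side0.png

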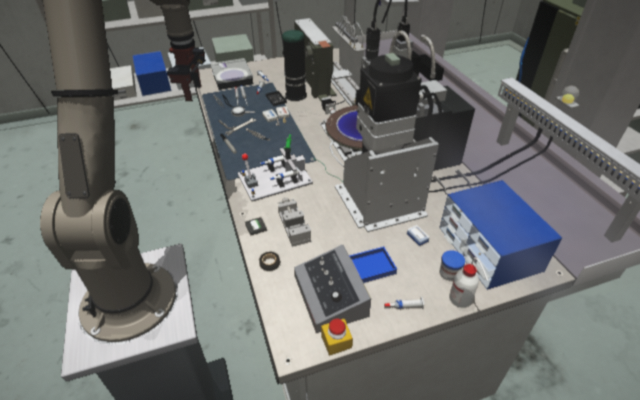

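The scene view shows the rack at about (270,260) with the red ball at (276,257). In the side view, the rack is at (275,178), the tray at (375,262) and the fresh red-capped cartridge at (405,303). Next I'll measure these.

```bash
python3 - <<'E'
from h import *
D={n:np.load(f"{n}0.npz") for n in("scene","side")}
a=D["scene"]["p"][215:310,215:335]; b=D["side"]["p"][130:205,225:325]
im=np.hstack([cv2.resize(a,(480,380),interpolation=3),cv2.resize(b,(320,240),interpolation=3) if 0 else np.pad(cv2.resize(b,(320,240),interpolation=3),((0,140),(0,0),(0,0)))])
cv2.imwrite("pics/crop1.png",im)
def comps(n,lo,hi,roi,ma=6,lo2=None):
    z=D[n]; h=cv2.cvtColor(z["p"],cv2.COLOR_BGR2HSV); W=cloud(z["d"],z)
    m=cv2.inRange(h,np.array(lo),np.array(hi))
    if lo2: m|=cv2.inRange(h,np.array(lo2[0]),np.array(lo2[1]))
    mm=np.zeros_like(m); r=roi; mm[r[1]:r[3],r[0]:r[2]]=m[r[1]:r[3],r[0]:r[2]]
    k,L,s,c=cv2.connectedComponentsWithStats(mm)
    for i in range(1,k):
        if s[i,4]>=ma: 
            P=W[(L==i)&(z["d"]>0)]
            print(n,s[i],c[i].round(1),np.median(P,0).round(3) if len(P) else None,P.min(0).round(3),P.max(0).round(3))
R=([0,120,90],[8,255,255]);R2=([172,120,90],[180,255,255])
print("red");comps("scene",*R,(215,215,335,310),6,R2);comps("side",*R,(225,130,325,205),4,R2)
print("blue");comps("scene",(100,120,50),(125,255,255),(215,215,335,310));comps("side",(100,120,50),(125,255,255),(225,130,325,205),4)
print("tray");comps("side",(105,150,60),(125,255,255),(340,240,400,290),30);comps("scene",(105,150,60),(125,255,255),(335,160,380,200),30)
print("fresh");comps("side",*R,(375,290,430,320),4,R2);comps("side",(100,100,50),(125,255,255),(375,290,430,320),4)
# green lookalike skip; rack plane points: height 8..16mm, bright
for n,roi in(("scene",(215,215,335,310)),("side",(225,130,325,205))):
    z=D[n];W=cloud(z["d"],z);m=np.zeros(z["d"].shape,bool);m[roi[1]:roi[3],roi[0]:roi[2]]=1
    m&=(z["d"]>0)&(abs(W[...,2]-.012)<.004)&(z["p"].min(-1)>110)
    P=W[m][:,:2].astype(np.float32);print(n,len(P),cv2.minAreaRect(P*1000))
E
```

```text
red
scene [271 253  10   9  66] [275.8 257.2] [0.386 0.378 0.101] [0.378 0.313 0.024] [0.485 0.387 0.107]
side [242 154   6   6  29] [244.4 156.3] [0.395 0.37  0.1  ] [ 0.386  0.361 -0.   ] [0.421 0.526 0.107]
blue
scene [275 240   3   6  10] [275.9 242.5] [0.491 0.311 0.05 ] [0.49  0.307 0.043] [0.495 0.313 0.055]
scene [278 240   5   9  16] [279.3 243.2] [0.482 0.308 0.051] [0.477 0.295 0.037] [0.49  0.313 0.058]
scene [284 246   6   6  17] [286.6 248.4] [0.458 0.303 0.047] [0.45  0.291 0.038] [0.477 0.305 0.051]
scene [249 255   6  10  17] [250.5 258.8] [0.473 0.396 0.052] [0.47  0.361 0.017] [0.517 0.401 0.057]
scene [246 256   3   6  10] [246.9 258.5] [0.484 0.4   0.049] [0.478 0.395 0.045] [0.486 0.402 0.053]
scene [255 262   6   6  21] [257.6 264.8] [0.45  0.391 0.047] [0.441 0.376 0.029] [0.474 0.395 0.052]
scene [308 265   3   3   9] [309. 266.] [0.386 0.287 0.029] [0.384 0.284 0.026] [0.392 0.292 0.033]
scene [274 284   3   5  11] [275. 286.] [0.379 0.39  0.028] [0.375 0.377 0.014] [0.4   0.392 0.033]
side [271 158   2   4   5] [271.6 159.4] [0.487 0.39  0.05 ] [0.483 0.388
[... 203 characters left out ...]
0.05 ] [0.496 0.304 0.053]
tray
side [353 251  43  28 759] [373.1 264.5] [ 0.638 -0.104  0.004] [ 0.587 -0.153 -0.002] [ 0.684 -0.066  0.026]
scene [343 169  29  28 502] [359.4 181.7] [ 0.646 -0.101  0.008] [ 0.56  -0.149 -0.001] [ 0.686 -0.058  0.025]
fresh
side [385 303   5   3  11] [387.1 304.4] [ 0.615 -0.238  0.014] [ 0.609 -0.24  -0.   ] [ 0.625 -0.226  0.016]
side [398 301   4   7  19] [399.8 303.6] [ 0.645 -0.249  0.02 ] [ 0.64  -0.255  0.014] [ 0.649 -0.242  0.023]
scene 1940 ((495.74786376953125, 304.3472900390625), (247.54891967773438, 310.4317932128906), 27.61945343017578)
side 1095 ((506.578857421875, 445.0016784667969), (286.6368103027344, 352.9729919433594), 5.232071876525879)
```

View pics/crop1.png

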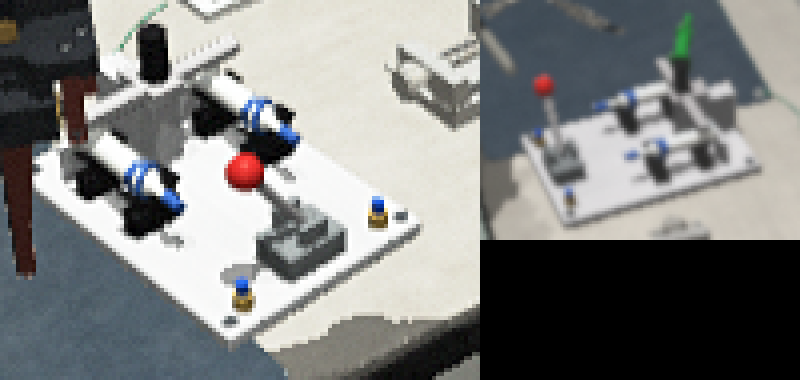

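The lever leans left (+y): the ball is at y≈0.38 and the pivot at about 0.348. So the left cartridge is the empty one and the lever has to go right. I'll move near the lever and look with the wrist camera.

Emit:
arm_command:
  xyz:
    - [-0.03,-0.0207,0]
    - [-0.03,-0.0207,0]
    - [-0.03,-0.0207,0]
    - [-0.03,-0.0207,0]
    - [-0.03,-0.0207,0]
    - [-0.03,-0.0207,0]
  spin: [0,0,0,0,0,0]
  fingers: [0,0,0,0,0,0]

```text
t: 0.6
ee_pos: [0.3944, 0.423, 0.2223]
ee_rot: [-0.673, -3.068, 0.001]
force: [0.3, 0.1, -0.2]
opening: 0.0513
gripper_force: 0.0
```

Emit:
arm_command:
  xyz:
    - [0,0,0]
    - [0,0,0]
    - [0,0,0]
    - [0,0,0]
    - [0,0,0]
    - [0,0,0]
  spin: [-7.1,-7.1,-7.1,-7.1,0,0]
  fingers: [0,0,0,0,0,0]

```text
t: 1.1
ee_pos: [0.3939, 0.4246, 0.2224]
ee_rot: [0.094, -3.14, 0.001]
force: [-0.7, -0.7, -0.1]
opening: 0.0109
gripper_force: 0.0
```

```bash
python3 - <<'E'
from h import *
s=bot.get_state();print(s["t"],s["ee_pos"],Rn.from_rotvec(s["ee_rot"]).as_matrix().round(3),s["q"].round(2))
p,d,c=shot("wrist"); cv2.imwrite("pics/w1.png",p); np.savez("w1.npz",p=p,d=d,**{k:np.array(c[k]) for k in("K","R","t")})
print({k:np.array(v).round(3).tolist() if not isinstance(v,str) else v for k,v in c.items()}, (-np.array(c["R"]).T@c["t"]).round(3))
z=np.load("side0.npz");W=cloud(z["d"],z)
def rect(n,m):
    P=W[m&(z["d"]>0)];print(n,len(P),P.min(0).round(3),P.max(0).round(3))
    return P
m=np.zeros(z["d"].shape,bool);m[240:290,340:400]=1
h=cv2.cvtColor(z["p"],cv2.COLOR_BGR2HSV)
# tray outline: ray-cast blue contour at rim height
b=cv2.inRange(h,np.array((105,150,40)),np.array((125,255,255)))*m.astype(np.uint8)
cn=max(cv2.findContours(b,0,2)[0],key=cv2.contourArea)[:,0]
ap=cv2.approxPolyDP(cn,3,True)[:,0];print(ap.tolist())
for u,v in ap: print(u,v,ray(z,u,v,.022)[:2].round(3),ray(z,u,v,0)[:2].round(3))
for n,(u0,v0,u1,v1) in {"fresh":(380,292,430,315),"bott":(452,262,480,305),"jar":(440,248,466,280)}.items():
    m=np.zeros_like(m);m[v0:v1,u0:u1]=1
    P=W[m&(z["d"]>0)&(W[...,2]>(.008))]; q=cv2.minAreaRect((P[:,:2]*1000).astype(np.float32));print(n,np.percentile(P,[2,50,98],0).round(3).tolist(),q)
cv2.imwrite("pics/tr.png",cv2.resize(z["p"][235:325,340:480],(700,450),interpolation=3))
E
```

```text
1.1 [0.39394212 0.42463985 0.22235015] [[-0.998 -0.06  -0.   ]
 [-0.06   0.998 -0.   ]
 [ 0.001 -0.    -1.   ]] [-0.92  0.32 -0.02  1.79  0.01  1.03  0.69]
{'K': [[309.707, 0.0, 318.827], [0.0, 309.707, 204.216], [0.0, 0.0, 1.0]], 'R': [[-0.061, 0.998, 0.0], [0.963, 0.059, 0.265], [0.264, 0.016, -0.964]], 't': [-0.401, -0.437, 0.279]} [0.323 0.421 0.385]
[[387, 254], [380, 251], [353, 261], [361, 277], [395, 269]]
387 254 [ 0.683 -0.095] [ 0.693 -0.079]
380 251 [ 0.67  -0.079] [ 0.68  -0.062]
353 261 [ 0.586 -0.087] [ 0.594 -0.071]
361 277 [ 0.585 -0.144] [ 0.593 -0.129]
395 269 [ 0.68 -0.15] [ 0.69  -0.134]
fresh [[0.61, -0.271, 0.009], [0.661, -0.254, 0.017], [0.699, -0.237, 0.023]] ((652.8347778320312, -252.13050842285156), (26.556570053100586, 95.8833236694336), 79.29492950439453)
bott [[0.773, -0.304, 0.013], [0.794, -0.284, 0.069], [0.862, -0.213, 0.13]] ((828.7078247070312, -238.63357543945312), (152.71633911132812, 74.8516845703125), 42.66218948364258)
jar [[0.78, -0.277, 0.012], [0.805, -0.207, 0.061], [0.879, -0.15, 0.116]] ((820.6150512695312, -196.77536010742188), (177.38145446777344, 63.558475494384766), 49.667625427246094)
```

View pics/w1.png

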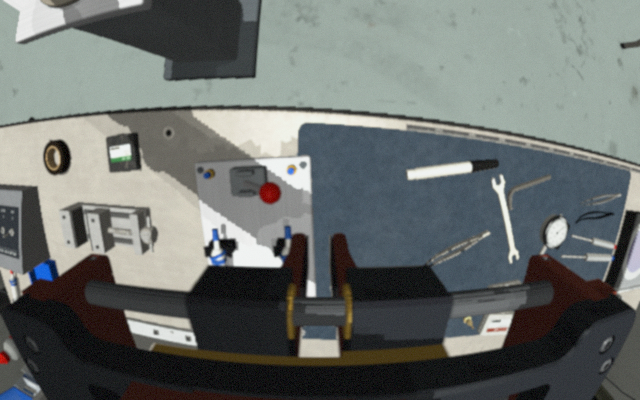

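View pics/tr.png

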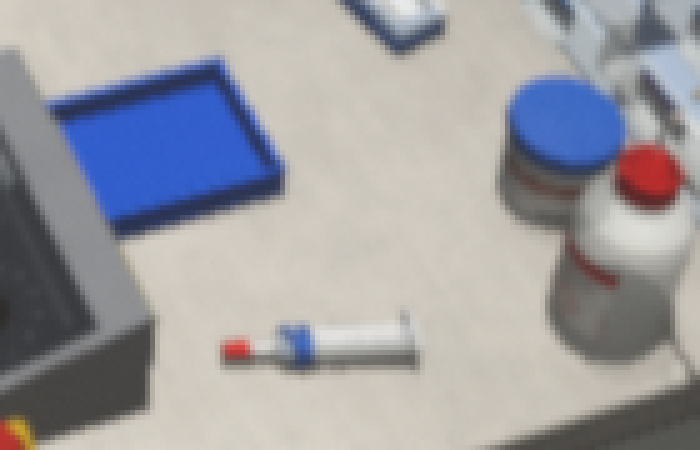

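The wrist view shows the ball at (270,193), the plate's front corners at (197,163) and (310,157), and the front posts at (208,172) and (290,168). In the tray crop, the rim corners are at about (220,58) and (285,170), and the fresh cartridge runs from (222,350) to (418,340).

```bash
cat >> h.py <<'E'
def fray(c,u,v,z):
    K,R,t=np.array(c["K"]),np.array(c["R"]),np.array(c["t"])
    a=np.array([u-K[0,2],v-K[1,2]])/K[0,0]; th=np.hypot(*a)
    r=R.T@np.array([*(a/th*np.sin(th)),np.cos(th)]); o=-R.T@t
    return (o+r*(z-o[2])/r[2]).round(4)
E
python3 - <<'E'
from h import *
w=np.load("w1.npz");z=np.load("side0.npz");s=np.load("scene0.npz")
def cen(n,img,lo,hi,roi,lo2=None):
    h=cv2.cvtColor(img,cv2.COLOR_BGR2HSV);m=cv2.inRange(h,np.array(lo),np.array(hi))
    if lo2: m|=cv2.inRange(h,np.array(lo2[0]),np.array(lo2[1]))
    q=np.zeros_like(m);q[roi[1]:roi[3],roi[0]:roi[2]]=m[roi[1]:roi[3],roi[0]:roi[2]]
    k,L,st,c=cv2.connectedComponentsWithStats(q); return [(st[i].tolist(),c[i].round(1)) for i in range(1,k) if st[i,4]>3]
R=((0,120,60),(8,255,255));R2=((172,120,60),(180,255,255))
for st,c in cen("ball",w["p"],*R,(250,170,295,215),R2): print("ball",st,c,fray(w,*c,.094),[round(x,4) for x in ray(s,275.8,257.2,.094)])
for st,c in cen("",w["p"],(100,110,40),(125,255,255),(195,155,315,270)): print("blue",st,c,fray(w,*c,.045),"post",fray(w,*c,.028))
g=cv2.cvtColor(w["p"],6)
# plate outline
m=((w["p"].min(-1)>135)).astype(np.uint8); m[:, :190]=0;m[:,318:]=0;m[:150]=0;m[235:]=0
cn=max(cv2.findContours(m,0,2)[0],key=cv2.contourArea); print(cv2.approxPolyDP(cn,2,True)[:,0].tolist())
for u,v in((310,157),(197,163),(312,200)): print("corner",fray(w,u,v,.012))
for u,v in((220,58),(285,170),(48,105),(115,225)):
    print("tray",ray(z,340+u/5-.4,235+v/5-.4,.022).round(3))
for a,b,hh in((222,350,.0115),(236,349,.0115),(297,344,.0115),(410,340,.0115),(418,350,.0115)): print("fresh",ray(z,340+a/5-.4,235+b/5-.4,hh).round(3))
E
```

```text
ball [259, 182, 21, 22, 341] [269.3 192.6] [0.3938 0.3776 0.094 ] [np.float64(0.3944), np.float64(0.373), np.float64(0.094)]
blue [288, 168, 5, 6, 23] [290.1 170.8] [0.3795 0.3929 0.045 ] post [0.3823 0.3915 0.028 ]
blue [204, 173, 6, 5, 26] [206.7 175. ] [0.3888 0.295  0.045 ] post [0.3921 0.2887 0.028 ]
blue [285, 227, 7, 11, 60] [287.4 232.3] [0.4523 0.3924 0.045 ] post [0.4588 0.391  0.028 ]
blue [213, 230, 6, 11, 49] [214.8 235.1] [0.4627 0.3028 0.045 ] post [0.4697 0.2968 0.028 ]
blue [211, 249, 16, 18, 100] [218.  259.2] [0.4952 0.3051 0.045 ] post [0.5038 0.2993 0.028 ]
blue [280, 254, 6, 7, 18] [282.9 257.3] [0.4852 0.3878 0.045 ] post [0.4933 0.3861 0.028 ]
[[190, 190], [190, 234], [212, 234], [213, 228], [218, 230], [218, 234], [283, 234], [284, 223], [292, 226], [292, 232], [302, 231], [311, 234], [308, 208], [311, 193], [310, 160], [308, 156], [298, 156], [297, 150], [241, 150], [254, 158], [249, 163], [242, 163], [265, 165], [269, 171], [269, 178], [278, 182], [283, 191], [282, 198], [268, 214], [266, 212], [271, 207], [266, 206], [266, 211], [261, 207], [264, 212], [261, 214], [266, 218], [261, 219], [261, 226], [257, 215], [259, 207], [255, 204], [258, 203], [255, 201], [257, 198], [255, 197], [255, 201], [251, 201], [250, 205], [247, 199], [242, 203], [245, 211], [241, 214], [237, 211], [238, 215], [240, 213], [243, 216], [238, 219], [242, 218], [244, 221], [240, 221], [243, 225], [239, 226], [235, 223], [235, 218], [234, 221], [230, 220]]
corner [0.3667 0.4135 0.012 ]
corner [0.3801 0.2693 0.012 ]
corner [0.4201 0.4189 0.012 ]
tray [ 0.687 -0.067  0.022]
tray [ 0.685 -0.15   0.022]
tray [ 0.583 -0.066  0.022]
tray [ 0.586 -0.153  0.022]
fresh [ 0.609 -0.234  0.011]
fresh [ 0.616 -0.236  0.011]
fresh [ 0.646 -0.244  0.011]
fresh [ 0.7   -0.26   0.011]
fresh [ 0.701 -0.267  0.011]
```

Emit:
arm_command:
  xyz:
    - [0,0,0.0335]
    - [0,0,0.0335]
    - [0,0,0.0335]
    - [0,0,0.0335]
    - [0,0,0]
  spin: [-2.2,0,0,0,0]
  fingers: [0,0,0,0,0]

```text
t: 1.57
ee_pos: [0.3909, 0.4215, 0.0827]
ee_rot: [0.157, -3.131, 0.013]
force: [-0.8, -0.9, -0.1]
opening: 0.0002
gripper_force: 0.0
```

Emit:
arm_command:
  xyz:
    - [0,-0.01,0]
    - [0,-0.01,0]
    - [0,-0.01,0]
    - [0,-0.01,0]
    - [0,-0.01,0]
    - [0,-0.01,0]
    - [0,-0.01,0]
    - [0,-0.007,0]
  spin: [0,0,0,0,0,0,0,0]
  fingers: [0,0,0,0,0,0,0,0]

```text
t: 2.23
ee_pos: [0.4021, 0.3463, 0.0888]
ee_rot: [0.159, -3.137, 0.001]
force: [-0.4, 1.1, -0.8]
opening: 0.0006
gripper_force: 0.0
```

Emit:
arm_command:
  xyz:
    - [0,0.02,0]
    - [0,0.02,-0.03]
    - [0,0,-0.04]
    - [0,0,-0.03]
    - [0,0,0]
  spin: [0,0,0,0,0]
  fingers: [0,0,0.04,0.04,0.04]

```text
t: 2.65
ee_pos: [0.4002, 0.3907, 0.1947]
ee_rot: [-0.16, 3.131, 0.011]
force: [0.2, 0.8, -0.1]
opening: 0.0169
gripper_force: 0.0
```

```bash
python3 - <<'E'
from h import *
s=bot.get_state();print(s["t"],s["ee_pos"],Rn.from_rotvec(s["ee_rot"]).as_matrix().round(3)[:2])
p,d,c=shot("wrist"); cv2.imwrite("pics/w2.png",p); np.savez("w2.npz",p=p,d=d,**{k:np.array(c[k]) for k in("K","R","t")})
h=cv2.cvtColor(p,40);m=cv2.inRange(h,np.array((0,120,60)),np.array((8,255,255)))|cv2.inRange(h,np.array((172,120,60)),np.array((180,255,255)))
m[:150]=0;m[235:]=0
k,L,st,cc=cv2.connectedComponentsWithStats(m)
for i in range(1,k):
    if st[i,4]>60: print(st[i],cc[i],fray(c,*cc[i],.094))
E
```

```text
2.65 [0.40020064 0.39073694 0.19474243] [[-0.995 -0.102  0.006]
 [-0.102  0.995  0.008]]
[209 182  23  23 401] [220.0872818  193.26683292] [0.4008 0.3032 0.094 ]
```

The lever now rests on the right stop; the ball is measured at (0.401,0.303). Next is the keeper knob.

Emit:
arm_command:
  xyz:
    - [-0.0324,-0.012,0]
    - [-0.0324,-0.012,0]
    - [-0.0324,-0.012,0]
    - [-0.0324,-0.012,0]
    - [0,0,0]
    - [0,0,0]
  spin: [0,0,0,0,0,0]
  fingers: [0.05,0.05,0.05,0.05,0.05,0.05]

```text
t: 3.2
ee_pos: [0.5329, 0.351, 0.1867]
ee_rot: [0.154, -3.136, 0.004]
force: [-0.1, 0.3, 0.5]
opening: 0.0501
gripper_force: 0.0
```

```bash
python3 - <<'E'
from h import *
s0=np.load("scene0.npz");W=cloud(s0["d"],s0)
m=np.zeros(s0["d"].shape,bool);m[218:240,245:262]=1;m&=(s0["p"].max(-1)<60)&(W[...,2]>.07)&(W[...,2]<.115)
print(m.sum(),np.median(W[m],0),W[m].max(0),np.argwhere(m).min(0),np.argwhere(m).max(0)); print(ray(s0,253,228.8,.09))
s=bot.get_state();print(s["t"],s["ee_pos"],Rn.from_rotvec(s["ee_rot"]).as_matrix().round(3)[:2])
p,d,c=shot("wrist"); cv2.imwrite("pics/w3.png",p); np.savez("w3.npz",p=p,d=d,**{k:np.array(c[k]) for k in("K","R","t")})
E
```

```text
92 [0.52168047 0.35431221 0.09609846] [0.53494574 0.36153693 0.1108739 ] [221 250] [235 256]
[0.52713043 0.35137191 0.09      ]
3.2 [0.53287653 0.35097606 0.1866766 ] [[-0.995 -0.098 -0.002]
 [-0.098  0.995 -0.002]]
```

View pics/w3.png

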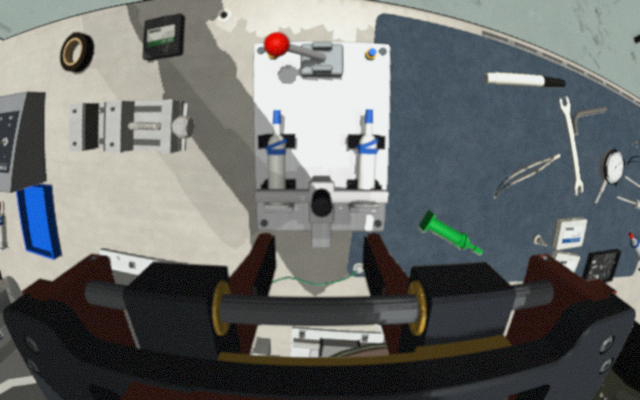

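The wrist view shows the lever over on the right, the knob at (321,203), the caps at (277,117) and (369,117), the collars at (277,147) and (368,147), and the plate's front corners at (256,44) and (388,44).

```bash
python3 - <<'E'
from h import *
w=np.load("w3.npz")
for n,u,v,z in(("knobtop",321,197,.108),("knob",321,204,.1),("capL",368.5,117,.045),("capR",277,117,.045),("colL",367.5,147,.05),("colR",277.5,148,.05),("cFR",256,44,.012),("cFL",388,44,.012),("postR",275,54,.028),("postL",370.5,54,.028),("barL",388,188,.07),("barR",258,190,.07)):
    X=fray(w,u,v,z); a=np.deg2rad(5.6); d=X[:2]-[.480,.351]
    print(n,X[:2],"rack",(1000*np.array([d@[np.cos(a),np.sin(a)],d@[-np.sin(a),np.cos(a)]])).round(1))
p=w["p"];m=(p.max(-1)<45).astype(np.uint8);m[:180]=0;m[225:]=0;m[:,:305]=0;m[:,338:]=0
k,L,st,c=cv2.connectedComponentsWithStats(m);print(st[1:],c[1:])
E
```

```text
knobtop [0.5217 0.3525] rack [41.6 -2.6]
knob [0.5296 0.3534] rack [49.6 -2.5]
capL [0.4523 0.3925] rack [-23.5  44. ]
capR [0.4613 0.3037] rack [-23.2 -45.2]
colL [0.4816 0.3941] rack [ 5.8 42.7]
colR [0.4914 0.3074] rack [  7.1 -44.5]
cFR [0.3808 0.2678] rack [-106.8  -73.1]
cFL [0.3661 0.411 ] rack [-107.5   70.8]
postR [0.3948 0.2928] rack [-90.5 -49.6]
postL [0.3848 0.3905] rack [-90.9  48.6]
barL [0.5161 0.4152] rack [42.2 60.4]
barR [0.5301 0.2944] rack [ 44.3 -61.2]
[[312 190  20  26 403]] [[321.05707196 202.77171216]]
```

Emit:
arm_command:
  xyz:
    - [0,0.003,0.035]
    - [0,0,0.035]
    - [0,0,0.036]
    - [0,0,0]
    - [0,0,0]
    - [0,0,0]
  spin: [0,0,0,0,0,0]
  fingers: [0.05,0.05,0.05,0.05,0,0]
  grip_force: 10

```text
t: 3.75
ee_pos: [0.5312, 0.3576, 0.0842]
ee_rot: [-0.162, 3.137, 0.002]
force: [-0.2, 1.1, 0.3]
opening: 0.04
gripper_force: 0.0
```

Emit:
arm_command:
  xyz:
    - [0,0,0]
    - [0,0,0]
    - [0,0,0]
  spin: [0,0,0]
  fingers: [0,0,0]

```text
t: 4.0
ee_pos: [0.5329, 0.3539, 0.0849]
ee_rot: [-0.158, 3.135, -0.005]
force: [-0.4, -13.2, 10.1]
opening: 0.0203
gripper_force: 6.5
```

Emit:
arm_command:
  xyz:
    - [-0.008,0,0]
    - [-0.008,0,0]
    - [-0.008,0,0]
    - [-0.008,0,0]
    - [-0.006,0,0]
    - [-0.003,0,0]
    - [0,0,0]
    - [0,0,0]
  spin: [0,0,0,0,0,0,0,0]
  fingers: [0,0,0,0,0,0,0,0]

```text
t: 4.67
ee_pos: [0.572, 0.3562, 0.0839]
ee_rot: [0.156, -3.135, 0.009]
force: [-5.3, -10.5, 6.9]
opening: 0.0178
gripper_force: 10.0
```

Emit:
arm_command:
  xyz:
    - [0,0,0]
    - [0,0,0]
    - [0,0,-0.02]
    - [0,0,-0.03]
    - [0.0157,0.0118,0]
    - [0.0157,0.0118,0]
    - [0.0157,0.0118,0]
    - [0.0157,0.0118,0]
  spin: [0,0,0,0,0,0,0,0]
  fingers: [0.036,0.036,0.036,0.036,0.036,0.036,0.036,0.036]

```text
t: 5.33
ee_pos: [0.5044, 0.4028, 0.1341]
ee_rot: [-0.161, 3.136, 0.004]
force: [0.1, -1.0, -0.1]
opening: 0.0358
gripper_force: 0.0
```

Emit:
arm_command:
  xyz:
    - [0,0,0]
    - [0,0,0]
  spin: [0,0]
  fingers: [0.036,0.036]

```text
t: 5.5
ee_pos: [0.5042, 0.4031, 0.1337]
ee_rot: [-0.165, 3.136, 0.003]
force: [0.4, -0.2, 0.7]
opening: 0.0359
gripper_force: 0.0
```

```bash
python3 - <<'E'
from h import *
s=bot.get_state();print(s["t"],s["ee_pos"],Rn.from_rotvec(s["ee_rot"]).as_matrix().round(3)[:2],s["force"])
p,d,c=shot("wrist"); cv2.imwrite("pics/w4.png",p); np.savez("w4.npz",p=p,d=d,**{k:np.array(c[k]) for k in("K","R","t")})
h=cv2.cvtColor(p,40);m=cv2.inRange(h,np.array((100,110,40)),np.array((125,255,255)));m[:,:200]=0;m[:,440:]=0
k,L,st,cc=cv2.connectedComponentsWithStats(m)
for i in range(1,k):
    if st[i,4]>20: print(st[i],cc[i].round(1),fray(c,*cc[i],.045))
E
```

```text
5.5 [0.50420116 0.40306081 0.13374496] [[-0.994 -0.105  0.001]
 [-0.105  0.994  0.002]] [ 0.38157082 -0.2019936   0.65300462]
[315  59   8   9  51] [318.6  63. ] [0.3862 0.3915 0.045 ]
[306 136   9  16 126] [310.5 143.6] [0.4524 0.392  0.045 ]
[201 139   8  15 116] [204.4 146.2] [0.4618 0.3026 0.045 ]
[295 169  29  21 254] [309.5 181. ] [0.4832 0.3943 0.045 ]
[200 171  17  11  61] [208.5 176.1] [0.4872 0.3074 0.045 ]
[200 183  16   8  85] [207.5 186.8] [0.4967 0.3067 0.045 ]
```

View pics/w4.png

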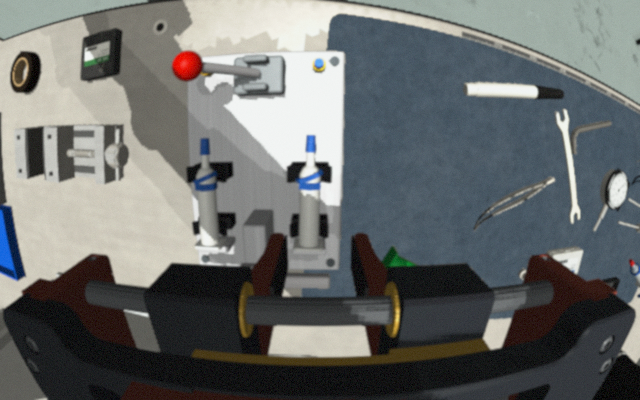

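The keeper is back, and the left cartridge lies on the line from (310,143) to (312,245), about 6 mm to the right of the fingers' centre. I'll shift and grip it.

Emit:
arm_command:
  xyz:
    - [0,-0.006,0.02]
    - [0,0,0.03]
    - [0,0,0.03]
    - [0,0,0.018]
    - [0,0,0]
    - [0,0,0]
    - [0,0,0]
    - [0,0,0]
  spin: [0,0,0,0,0,0,0,0]
  fingers: [0.036,0.036,0.036,0.036,0.036,0,0,0]
  grip_force: 12

```text
t: 6.22
ee_pos: [0.507, 0.396, 0.0366]
ee_rot: [-0.159, 3.135, 0.003]
force: [0.2, 0.5, -0.7]
opening: 0.0195
gripper_force: 0.0
```

Emit:
arm_command:
  xyz:
    - [0,0,0]
    - [0,0,0]
    - [0,0,-0.01]
    - [0,0,-0.02]
  spin: [0,0,0,0]
  fingers: [0,0,0,0]

```text
t: 6.55
ee_pos: [0.5039, 0.3945, 0.0636]
ee_rot: [0.161, -3.134, 0.003]
force: [-0.7, -0.2, -0.1]
opening: 0.0163
gripper_force: 11.9
```

Emit:
arm_command:
  xyz:
    - [0,0,-0.04]
    - [0,0,-0.04]
    - [-0.002,-0.039,0]
    - [-0.002,-0.039,0]
    - [-0.002,-0.039,0]
    - [-0.002,-0.039,0]
    - [-0.002,-0.039,0]
    - [-0.002,-0.039,0]
  spin: [5.8,0,0,0,0,0,0,0]
  fingers: [0,0,0,0,0,0,0,0]

```text
t: 7.22
ee_pos: [0.5173, 0.16, 0.1456]
ee_rot: [-0.003, 3.141, 0.001]
force: [0.4, -0.4, -0.4]
opening: 0.0166
gripper_force: 11.9
```

Emit:
arm_command:
  xyz:
    - [-0.002,-0.0385,0]
    - [-0.002,-0.0385,0]
    - [-0.002,-0.0385,0]
    - [-0.002,-0.0385,0]
    - [-0.002,-0.0385,0]
    - [-0.002,-0.0385,0]
    - [-0.002,-0.0385,0]
    - [0,0,0]
  spin: [0,0,0,0,0,0,0,0]
  fingers: [0,0,0,0,0,0,0,0]

```text
t: 7.88
ee_pos: [0.5314, -0.1171, 0.1459]
ee_rot: [0.015, 3.14, -0.006]
force: [-0.3, 0.2, -0.3]
opening: 0.0166
gripper_force: 11.9
```

Emit:
arm_command:
  xyz:
    - [0,0,0]
    - [0,0,0]
    - [0,0,0]
  spin: [0,0,0]
  fingers: [0,0,0]

```text
t: 8.13
ee_pos: [0.5321, -0.106, 0.1449]
ee_rot: [-0.006, 3.141, 0.002]
force: [-0.3, 0.1, -0.2]
opening: 0.0163
gripper_force: 11.9
```

```bash
python3 - <<'E'
from h import *
s=bot.get_state();print(s["t"],s["ee_pos"],Rn.from_rotvec(s["ee_rot"]).as_matrix().round(3)[:2],s["opening"],s["q"].round(2))
p,d,c=shot("wrist"); cv2.imwrite("pics/w5.png",p); np.savez("w5.npz",p=p,d=d,**{k:np.array(c[k]) for k in("K","R","t")})
E
```

```text
8.1333 [ 0.5320586  -0.10603815  0.14489206] [[-1.    -0.004  0.   ]
 [-0.004  1.     0.001]] 0.016297538972853295 [-0.06  0.35  0.18  1.96 -0.08  0.84  1.74]
```

View pics/w5.png

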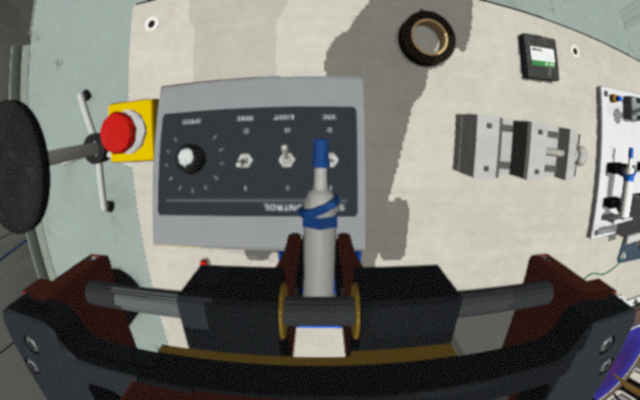

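The cartridge is held straight, its cap at (320,150). Next I move over the tray and check the tray's position with the wrist camera.

Emit:
arm_command:
  xyz:
    - [-0.0347,-0.001,0]
    - [-0.0347,-0.001,0]
    - [-0.0347,-0.001,0]
    - [0,0,0]
    - [0,0,0]
    - [0,0,0]
  spin: [0,0,0,0,0,0]
  fingers: [0,0,0,0,0,0]

```text
t: 8.68
ee_pos: [0.6352, -0.1097, 0.1441]
ee_rot: [0.004, -3.14, -0.001]
force: [-1.0, -0.6, -0.5]
opening: 0.0166
gripper_force: 11.9
```

```bash
python3 - <<'E'
from h import *
s=bot.get_state();print(s["t"],s["ee_pos"],Rn.from_rotvec(s["ee_rot"]).as_matrix().round(3)[:2],s["opening"])
p,d,c=shot("wrist"); cv2.imwrite("pics/w6.png",p); np.savez("w6.npz",p=p,d=d,**{k:np.array(c[k]) for k in("K","R","t")})
h=cv2.cvtColor(p,40);m=cv2.inRange(h,np.array((105,140,40)),np.array((125,255,255)))
k,L,st,cc=cv2.connectedComponentsWithStats(m)
for i in range(1,k):
    if st[i,4]>80:
        x,y,w,hh,a=st[i]; print(st[i],"L",fray(c,x,y+hh//2,.022),"R",fray(c,x+w,y+hh//2,.022),"T",fray(c,x+w/2,y,.022))
cv2.imwrite("pics/w6c.png",p)
E
```

```text
8.6833 [ 0.63515767 -0.1096979   0.14409064] [[-1.    -0.003 -0.002]
 [-0.003  1.     0.   ]] 0.01658215439047122
[ 279  124   91  122 8680] L [ 0.6233 -0.146   0.022 ] R [ 0.6229 -0.0601  0.022 ] T [ 0.5664 -0.1036  0.022 ]
[182 197  18  14 113] L [ 0.6422 -0.2478  0.022 ] R [ 0.6422 -0.2274  0.022 ] T [ 0.6349 -0.2367  0.022 ]
```

View pics/w6.png

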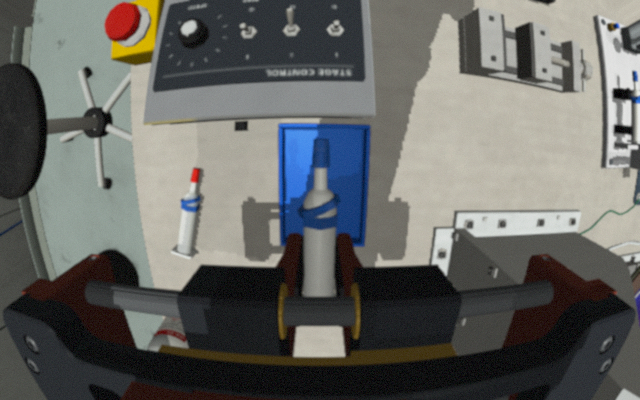

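The tray is centred under the cartridge at about (0.626, −0.106). The fresh cartridge is visible with its cap at (195,173), collar at (190,202) and flange at (183,252). I'll lower, release and rise.

Emit:
arm_command:
  xyz:
    - [0,0.003,0.035]
    - [0,0,0.035]
    - [0,0,0.035]
    - [0,0,0.022]
    - [0,0,0.009]
    - [0,0,0]
    - [0,0,0]
    - [0,0,0]
  spin: [0,0,0,0,0,0,0,0]
  fingers: [0,0,0,0,0,0,0,0.032]

```text
t: 9.4
ee_pos: [0.6369, -0.1082, 0.0103]
ee_rot: [-0.001, 3.139, -0.0]
force: [0.5, 0.7, 0.2]
opening: 0.0201
gripper_force: 0.0
```

Emit:
arm_command:
  xyz:
    - [0,0,0]
    - [0,0,0]
    - [0,0,-0.01]
    - [0,0,-0.035]
    - [0,0,-0.035]
    - [0,0,-0.035]
    - [0,0,0]
    - [0,0,0]
  spin: [0,0,0,0,0,0,0,0]
  fingers: [0.032,0.032,0.032,0.032,0.036,0.036,0.036,0.036]

```text
t: 10.07
ee_pos: [0.638, -0.1084, 0.1273]
ee_rot: [-0.001, 3.135, -0.001]
force: [-0.4, 0.6, -0.8]
opening: 0.0359
gripper_force: 0.0
```

```bash
python3 - <<'E'
from h import *
w6=np.load("w6.npz");
for u,v in((195,174),(190,202),(183.5,250)): print("fresh@w6",fray(w6,u,v,.0115))
s=bot.get_state();print(s["t"],s["ee_pos"],Rn.from_rotvec(s["ee_rot"]).as_matrix().round(3)[:2],s["opening"])
p,d,c=shot("wrist"); cv2.imwrite("pics/w7.png",p); np.savez("w7.npz",p=p,d=d,**{k:np.array(c[k]) for k in("K","R","t")})
h=cv2.cvtColor(p,40);m=cv2.inRange(h,np.array((0,120,60)),np.array((8,255,255)))|cv2.inRange(h,np.array((172,120,60)),np.array((180,255,255)))
k,L,st,cc=cv2.connectedComponentsWithStats(m)
for i in range(1,k):
    if st[i,4]>30 and cc[i][1]<260: print("red",st[i],cc[i].round(1),fray(c,*cc[i],.0115))
m=cv2.inRange(h,np.array((100,100,40)),np.array((125,255,255)));m[:,230:]=0
k,L,st,cc=cv2.connectedComponentsWithStats(m)
for i in range(1,k):
    if st[i,4]>30: print("blue",st[i],cc[i].round(1),fray(c,*cc[i],.014))
# empty in tray from side depth
p,d,c=shot("side");W=cloud(d,c);h=cv2.cvtColor(p,40);np.savez("side1.npz",p=p,d=d,**{k:np.array(c[k]) for k in("K","R","t")})
m=(W[...,0]>.575)&(W[...,0]<.68)&(W[...,1]>-.14)&(W[...,1]<-.072)&(W[...,2]>.01)&(W[...,2]<.04)&(h[...,1]<120)&(d>0)
P=W[m];print(len(P),P.min(0).round(3),P.max(0).round(3),np.median(P,0).round(3))
E
```

```text
fresh@w6 [ 0.6134 -0.2345  0.0115]
fresh@w6 [ 0.6429 -0.2431  0.0115]
fresh@w6 [ 0.6981 -0.2586  0.0115]
10.0667 [ 0.63795283 -0.10837566  0.12731941] [[-1.    -0.001  0.006]
 [-0.001  1.    -0.   ]] 0.03588527564722266
red [  92    0   36   34 1001] [109.1  15.4] [ 0.4365 -0.3298  0.0115]
red [183 167  10  15 110] [187.4 174.5] [ 0.6143 -0.2342  0.0115]
blue [173 197  20  16 170] [182.3 205.2] [ 0.6445 -0.242   0.014 ]
177 [ 0.584 -0.123  0.011] [ 0.671 -0.096  0.03 ] [ 0.636 -0.114  0.021]
```

The empty cartridge is in the tray. Next, the fresh one: grip point about (0.664, −0.249), axis yaw −16°.

Emit:
arm_command:
  xyz:
    - [-0.0066,-0.0351,0]
    - [-0.0066,-0.0351,0]
    - [-0.0066,-0.0351,0]
    - [-0.0066,-0.0351,0]
    - [0,0,0]
    - [0,0,0.02]
    - [0,0,0.02]
    - [0,0,0]
  spin: [0,0,0,0,6,6,3.9,0]
  fingers: [0.036,0.036,0.036,0.036,0.036,0.036,0.036,0.036]

```text
t: 10.83
ee_pos: [0.6589, -0.2469, 0.0777]
ee_rot: [-0.435, -3.102, -0.002]
force: [-1.0, 1.9, -0.8]
opening: 0.0363
gripper_force: 0.0
```

Emit:
arm_command:
  xyz:
    - [0,0,0]
    - [0,0,0]
  spin: [0,0]
  fingers: [0.036,0.036]

```text
t: 11.0
ee_pos: [0.6624, -0.2482, 0.0836]
ee_rot: [-0.429, -3.111, 0.0]
force: [-1.0, 0.0, 0.8]
opening: 0.0358
gripper_force: 0.0
```

```bash
python3 - <<'E'
from h import *
s=bot.get_state();M=Rn.from_rotvec(s["ee_rot"]).as_matrix();print(s["t"],s["ee_pos"],M.round(3)[:2],s["opening"],s["q"].round(2))
p,d,c=shot("wrist"); cv2.imwrite("pics/w8.png",p)
h=cv2.cvtColor(p,40);m=cv2.inRange(h,np.array((0,120,60)),np.array((8,255,255)))|cv2.inRange(h,np.array((172,120,60)),np.array((180,255,255)))
mb=cv2.inRange(h,np.array((100,100,40)),np.array((125,255,255)))
for n,m,z in(("red",m,.0115),("blue",mb,.014)):
    m[:,:270]=0;m[:,370:]=0
    k,L,st,cc=cv2.connectedComponentsWithStats(m)
    for i in range(1,k):
        if st[i,4]>30 and cc[i][1]<260:
            X=fray(c,*cc[i],z); print(n,st[i],cc[i].round(1),X,"tool",(M.T@(X-s["ee_pos"])).round(4))
E
```

```text
11.0 [ 0.66244192 -0.24824205  0.08359154] [[-0.963  0.271 -0.001]
 [ 0.271  0.963  0.   ]] 0.035847721436827455 [ 0.11  0.68  0.25  1.59 -0.2   0.9   1.72]
red [312 141  11  18 177] [317.3 149.9] [ 0.6146 -0.2346  0.0115] tool [0.0497 0.0002 0.0721]
blue [304 178  26  22 290] [316.9 190.8] [ 0.6446 -0.2433  0.014 ] tool [ 0.0185 -0.0001  0.0696]
```

Emit:
arm_command:
  xyz:
    - [-0.002,0,0.03]
    - [0,0,0.03]
    - [0,0,0.014]
    - [0,0,0.0055]
    - [0,0,0]
    - [0,0,0]
    - [0,0,0]
    - [0,0,0]
  spin: [0,0,0,0,0,0,0,0]
  fingers: [0.036,0.036,0.036,0.036,0.036,0.036,0,0]

```text
t: 11.72
ee_pos: [0.6656, -0.2495, 0.006]
ee_rot: [0.433, 3.109, -0.001]
force: [0.9, -0.1, 0.3]
opening: 0.026
gripper_force: 0.0
```

Emit:
arm_command:
  xyz:
    - [0,0,0]
    - [0,0,0]
    - [0,0,0]
    - [0,0,-0.01]
    - [0,0,-0.03]
    - [0,0,-0.04]
    - [0,0,-0.04]
    - [0,0,-0.02]
  spin: [0,0,0,0,0,0,0,0]
  fingers: [0,0,0,0,0,0,0,0]

```text
t: 12.38
ee_pos: [0.6663, -0.25, 0.15]
ee_rot: [0.433, 3.106, -0.002]
force: [0.8, 0.3, -0.0]
opening: 0.0164
gripper_force: 12.0
```

Emit:
arm_command:
  xyz:
    - [0,0,0]
    - [0,0,0]
  spin: [0,0]
  fingers: [0,0]

```text
t: 12.55
ee_pos: [0.6652, -0.2492, 0.1461]
ee_rot: [0.433, 3.109, -0.0]
force: [-0.4, 0.1, -0.2]
opening: 0.0167
gripper_force: 12.0
```

```bash
python3 - <<'E'
from h import *
s=bot.get_state();M=Rn.from_rotvec(s["ee_rot"]).as_matrix();print(s["t"],s["ee_pos"],M.round(3)[:2],s["opening"],s["gripper_force"],s["q"].round(2))
p,d,c=shot("wrist"); cv2.imwrite("pics/w9.png",p)
h=cv2.cvtColor(p,40);m=cv2.inRange(h,np.array((0,120,60)),np.array((8,255,255)))|cv2.inRange(h,np.array((172,120,60)),np.array((180,255,255)))
m[:,:270]=0;m[:,370:]=0
k,L,st,cc=cv2.connectedComponentsWithStats(m)
for i in range(1,k):
    if st[i,4]>30 and cc[i][1]<260:
        X=fray(c,*cc[i],s["ee_pos"][2]+.0075); print(st[i],cc[i].round(1),X,"tool",(M.T@(X-s["ee_pos"])).round(4))
E
```

```text
12.55 [ 0.66516168 -0.24921102  0.14613427] [[-0.962  0.273  0.003]
 [ 0.273  0.962 -0.001]] 0.016721860270281275 11.999773872666992 [ 0.1   0.61  0.26  1.55 -0.18  1.    1.7 ]
[311 144  16  28 412] [318.6 158.1] [ 0.6145 -0.2335  0.1536] tool [ 0.053   0.0013 -0.0076]
```

The fresh cartridge is held. I'll carry it round the front of the bracket to above the left bay.

Emit:
arm_command:
  xyz:
    - [0.0314,0.0119,0]
    - [0.0314,0.0119,0]
    - [0.0314,0.0119,0]
    - [0.0314,0.0119,0]
    - [0.0314,0.0119,0]
    - [0,0,0]
    - [0,0,0]
    - [0,0,0]
  spin: [0,0,0,0,0,-7.15,-7.15,-7.15]
  fingers: [0,0,0,0,0,0,0,0]

```text
t: 13.27
ee_pos: [0.5278, -0.1478, 0.1425]
ee_rot: [0.165, -3.134, -0.001]
force: [1.0, -0.6, -0.1]
opening: 0.0165
gripper_force: 12.0
```

Emit:
arm_command:
  xyz:
    - [-0.0021,0.039,0]
    - [-0.0021,0.039,0]
    - [-0.0021,0.039,0]
    - [-0.0021,0.039,0]
    - [-0.0021,0.039,0]
    - [-0.0021,0.039,0]
    - [-0.0021,0.039,0]
  spin: [0,0,0,0,0,0,0]
  fingers: [0,0,0,0,0,0,0]

```text
t: 13.85
ee_pos: [0.5157, 0.1257, 0.1425]
ee_rot: [0.154, -3.134, 0.002]
force: [0.3, -0.0, -0.6]
opening: 0.0168
gripper_force: 12.0
```

Emit:
arm_command:
  xyz:
    - [-0.0021,0.039,0]
    - [-0.0021,0.039,0]
    - [-0.0021,0.039,0]
    - [-0.0021,0.039,0]
    - [-0.0021,0.039,0]
    - [-0.0021,0.039,0]
    - [-0.0021,0.039,0]
  spin: [0,0,0,0,0,0,0]
  fingers: [0,0,0,0,0,0,0]

```text
t: 14.43
ee_pos: [0.5039, 0.3984, 0.142]
ee_rot: [0.154, -3.135, 0.004]
force: [0.3, 0.8, -0.8]
opening: 0.0162
gripper_force: 12.0
```

Emit:
arm_command:
  xyz:
    - [0,0,0]
    - [0,0,0]
    - [0,0,0]
    - [0,0,0]
  spin: [0,0,0,0]
  fingers: [0,0,0,0]

```text
t: 14.77
ee_pos: [0.5057, 0.395, 0.143]
ee_rot: [0.15, -3.137, 0.004]
force: [0.5, 0.2, -0.3]
opening: 0.0168
gripper_force: 12.0
```

```bash
cat > chk.py <<'E'
from h import *
s=bot.get_state();M=Rn.from_rotvec(s["ee_rot"]).as_matrix();print(s["t"],s["ee_pos"],M.round(3)[:2].tolist(),s["opening"],s["gripper_force"])
p,d,c=shot("wrist"); cv2.imwrite("pics/chk%.1f.png"%s["t"],p)
h=cv2.cvtColor(p,40);mr=cv2.inRange(h,np.array((0,120,60)),np.array((8,255,255)))|cv2.inRange(h,np.array((172,120,60)),np.array((180,255,255)))
mb=cv2.inRange(h,np.array((100,110,40)),np.array((125,255,255)))
import sys; zr=float(sys.argv[1]) if len(sys.argv)>1 else s["ee_pos"][2]+.007
for n,m in(("red",mr),("blue",mb)):
    k,L,st,cc=cv2.connectedComponentsWithStats(m)
    for i in range(1,k):
        if st[i,4]>30 and cc[i][1]<255 and 150<cc[i][0]<400:
            print(n,st[i],cc[i].round(1),"z45",fray(c,*cc[i],.045)[:2],"z94",fray(c,*cc[i],.094)[:2],"held",fray(c,*cc[i],zr)[:2])
E
python3 chk.py
```

```text
14.7667 [0.50568522 0.3950394  0.14301196] [[-0.995, -0.096, -0.001], [-0.096, 0.995, -0.002]] 0.016783645904247937 11.999602731666528
red [187  53  30  28 660] [201.6  66.4] z45 [0.3925 0.2827] z94 [0.4005 0.3028] held [0.4097 0.3258]
red [309 145  20  29 450] [318.5 159.7] z45 [0.4672 0.3918] z94 [0.4611 0.3914] held [0.4542 0.3909]
blue [324  61   8   8  47] [327.3  64.4] z45 [0.386  0.3913] z94 [0.3953 0.391 ] held [0.4058 0.3906]
blue [214 138   8  15 106] [217.  145.2] z45 [0.4616 0.3027] z94 [0.4566 0.3191] held [0.4509 0.3377]
blue [206 169  24  19 192] [218.  180.5] z45 [0.4929 0.3048] z94 [0.482  0.3208] held [0.4696 0.339 ]
blue [298 199  40  33 680] [319.1 219.2] z45 [0.5195 0.3974] z94 [0.5036 0.3959] held [0.4854 0.3942]
```

Emit:
arm_command:
  xyz:
    - [0.001,0.001,0.03]
    - [0,0,0.03]
    - [0,0,0.025]
    - [0,0,0.01]
    - [0,0,0.006]
    - [0,0,0.003]
    - [0,0,0]
    - [0,0,0]
  spin: [0,0,0,0,0,0,0,0]
  fingers: [0,0,0,0,0,0,0,0]

```text
t: 15.48
ee_pos: [0.5055, 0.3983, 0.0415]
ee_rot: [-0.152, 3.136, 0.001]
force: [-0.1, -2.5, 0.0]
opening: 0.0165
gripper_force: 12.0
```

```bash
python3 chk.py .045; python3 -c "
from h import *
print(bot.get_state()['force'])"
```

```text
15.4833 [0.50552479 0.3982513  0.04150341] [[-0.995, -0.097, 0.002], [-0.097, 0.995, 0.001]] 0.01652858694234418 12.00286123668775
red [312 144  15  28 389] [318.8 158.1] z45 [0.4536 0.3942] z94 [0.4477 0.3935] held [0.4536 0.3942]
blue [321  25  12  15 144] [326.4  31.8] z45 [0.3875 0.3915] z94 [0.402  0.3917] held [0.3875 0.3915]
blue [150  45  15   8  88] [156.7  48.4] z45 [0.3976 0.2983] z94 [0.409  0.3273] held [0.3976 0.2983]
blue [151 149  13  24 287] [156.6 160.8] z45 [0.4617 0.3028] z94 [0.4533 0.3304] held [0.4617 0.3028]
blue [143 196  35  31 486] [161.3 214.4] z45 [0.4933 0.305 ] z94 [0.4751 0.3319] held [0.4933 0.305 ]
blue [298 197  42  35 708] [319.6 217.6] z45 [0.4855 0.3978] z94 [0.4697 0.396 ] held [0.4855 0.3978]
[ 1.17227525 -1.44941045  0.55695758]
```

Emit:
arm_command:
  xyz:
    - [0,-0.002,0]
    - [0,0,0.002]
    - [0,0,0.001]
    - [0,0,0]
  spin: [0,0,0,0]
  fingers: [0,0,0,0]

```text
t: 15.87
ee_pos: [0.5058, 0.3963, 0.0385]
ee_rot: [-0.153, 3.136, 0.001]
force: [-0.4, -3.3, 7.1]
opening: 0.0167
gripper_force: 12.0
```

Emit:
arm_command:
  xyz:
    - [0,0,0]
    - [0,0,0]
    - [0,0,0]
    - [0,0,0]
    - [0,0,-0.01]
    - [0,0,-0.03]
    - [0,0,-0.03]
    - [0,0,-0.03]
  spin: [0,0,0,0,0,0,0,0]
  fingers: [0.036,0.036,0.036,0.036,0.036,0.036,0.036,0.036]

```text
t: 16.53
ee_pos: [0.5044, 0.3962, 0.1387]
ee_rot: [0.154, -3.137, 0.0]
force: [-0.2, 1.3, -0.7]
opening: 0.0361
gripper_force: 0.0
```

Emit:
arm_command:
  xyz:
    - [0,0,0]
    - [0,0,0]
  spin: [0,0]
  fingers: [0.05,0.05]

```text
t: 16.7
ee_pos: [0.5058, 0.3975, 0.1399]
ee_rot: [-0.154, 3.134, 0.005]
force: [-1.4, -0.9, -0.5]
opening: 0.0462
gripper_force: 0.0
```

```bash
python3 chk.py .045
```

```text
16.7 [0.50579972 0.39745035 0.13989784] [[-0.995, -0.098, 0.003], [-0.098, 0.995, 0.003]] 0.04621476202248696 0.0
red [182  50  30  29 681] [196.3  64.4] z45 [0.3921 0.282 ] z94 [0.4002 0.3027] held [0.3921 0.282 ]
red [313 135   9  16 130] [317.2 143. ] z45 [0.4535 0.3923] z94 [0.4498 0.392 ] held [0.4535 0.3923]
blue [321  59   7   8  47] [324.1  62.3] z45 [0.3858 0.3912] z94 [0.3951 0.3911] held [0.3858 0.3912]
blue [209 137   8  15 113] [212.4 144.2] z45 [0.4614 0.3026] z94 [0.4562 0.3194] held [0.4614 0.3026]
blue [303 167  27  21 254] [316.5 179.2] z45 [0.4841 0.3946] z94 [0.4746 0.3939] held [0.4841 0.3946]
blue [201 168  25  20 192] [213.6 179.5] z45 [0.4923 0.3048] z94 [0.4812 0.3212] held [0.4923 0.3048]
```

The fresh cartridge is seated: its cap is at (0.4535,0.392), like the empty's before it. Next I close the keeper.

Emit:
arm_command:
  xyz:
    - [-0.0206,-0.0166,0]
    - [-0.0205,-0.0166,0]
    - [-0.0205,-0.0166,0]
    - [0,0,0]
    - [0,0,0.03]
    - [0,0,0.025]
    - [0,0,0]
    - [0,0,0]
  spin: [0,0,0,0,0,0,0,0]
  fingers: [0.05,0.05,0.05,0.05,0.05,0.05,0.05,0]
  grip_force: 10

```text
t: 17.42
ee_pos: [0.5689, 0.352, 0.0799]
ee_rot: [0.154, -3.133, 0.004]
force: [0.7, 1.7, 0.5]
opening: 0.0465
gripper_force: 0.0
```

Emit:
arm_command:
  xyz:
    - [0,0,0]
    - [0,0,0]
    - [0,0,0]
    - [0,0,0]
  spin: [0,0,0,0]
  fingers: [0,0,0,0]

```text
t: 17.75
ee_pos: [0.5713, 0.3548, 0.0837]
ee_rot: [-0.154, 3.136, 0.006]
force: [1.1, 7.6, -3.0]
opening: 0.0202
gripper_force: 4.0
```

Emit:
arm_command:
  xyz:
    - [0.006,0,0]
    - [0.007,0,0]
    - [0.007,0,0]
    - [0.007,0,0]
    - [0.006,0,0]
    - [0.004,0,0]
    - [0.003,0,0]
    - [0,0,0]
  spin: [0,0,0,0,0,0,0,0]
  fingers: [0,0,0,0,0,0,0,0]

```text
t: 18.42
ee_pos: [0.5338, 0.3525, 0.084]
ee_rot: [-0.155, 3.13, 0.01]
force: [7.3, 8.1, -5.7]
opening: 0.0178
gripper_force: 10.0
```

Emit:
arm_command:
  xyz:
    - [0,0,0]
    - [0,0,0]
  spin: [0,0]
  fingers: [0,0]

```text
t: 18.58
ee_pos: [0.5338, 0.3525, 0.084]
ee_rot: [-0.155, 3.131, 0.01]
force: [6.5, 6.9, -5.1]
opening: 0.0179
gripper_force: 10.0
```

Emit:
arm_command:
  xyz:
    - [0,0,0]
    - [0,0,0]
    - [0,0,0]
    - [0,0,-0.02]
    - [0,0,-0.035]
    - [0,0,-0.04]
    - [0,0,0]
    - [0,0,0]
  spin: [0,0,0,0,0,0,0,0]
  fingers: [0.05,0.05,0.05,0.05,0.05,0.05,0.05,0.05]

```text
t: 19.25
ee_pos: [0.5325, 0.3495, 0.1801]
ee_rot: [-0.153, 3.134, 0.005]
force: [-1.2, 0.6, -1.1]
opening: 0.0502
gripper_force: 0.0
```

```bash
python3 chk.py .045; python3 - <<'E'
from h import *
s=bot.get_state();p,d,c=shot("wrist");print(s["ee_pos"])
m=(p.max(-1)<45).astype(np.uint8);m[:180]=0;m[235:]=0;m[:,:300]=0;m[:,345:]=0
k,L,st,cc=cv2.connectedComponentsWithStats(m)
w=np.load("w3.npz")
print("knob before",fray(w,321.06,190,.108),fray(w,321.06,202.77,.1))
for i in range(1,k):
    if st[i,4]>60: print("knob now",st[i],cc[i].round(1),fray(c,cc[i][0],st[i,1],.108),fray(c,*cc[i],.1))
p,d,c=shot("side");W=cloud(d,c);h=cv2.cvtColor(p,40)
m=(W[...,0]>.575)&(W[...,0]<.68)&(W[...,1]>-.14)&(W[...,1]<-.072)&(W[...,2]>.01)&(W[...,2]<.04)&(h[...,1]<120)&(d>0)
P=W[m];print(len(P),P.min(0).round(3),P.max(0).round(3))
E
```

```text
19.25 [0.53245485 0.34948512 0.18010698] [[-0.995, -0.097, 0.004], [-0.097, 0.995, 0.003]] 0.05017594849019536 0.0
red [263  30  26  25 498] [275.6  41.7] z45 [0.3878 0.2954] z94 [0.3999 0.3032] held [0.3878 0.2954]
red [366 111   8  14  96] [369.7 117.8] z45 [0.4535 0.392 ] z94 [0.4547 0.3839] held [0.4535 0.392 ]
blue [370  47   7   7  37] [373.   49.8] z45 [0.3863 0.3885] z94 [0.3986 0.381 ] held [0.3863 0.3885]
blue [273 110   7  13  84] [275.8 116.4] z45 [0.4611 0.3028] z94 [0.4611 0.3095] held [0.4611 0.3028]
blue [264 138  24  17 160] [275.2 148.1] z45 [0.4918 0.3048] z94 [0.4867 0.3111] held [0.4918 0.3048]
blue [357 140  24  16 196] [368.5 148.9] z45 [0.4836 0.3944] z94 [0.4799 0.3859] held [0.4836 0.3944]
[0.53121666 0.34871213 0.17798419]
knob before [0.516 0.352 0.108] [0.5286 0.3533 0.1   ]
knob now [313 194  21  27 445] [322.7 207.4] [0.5156 0.3514 0.108 ] [0.5286 0.3528 0.1   ]
175 [ 0.584 -0.123  0.01 ] [ 0.671 -0.096  0.027]
```

The knob is back at its starting position, the lever is thrown, and all the cartridges are in place, so I'm handing in.

```bash
python3 -c "
from station import workorder
print(workorder.close_job())"
```

```text
the job is handed in; nothing more can be done
None
```

I handed in the job after about 19 s of robot time. The lever is thrown to the right, the empty left cartridge lies in the tray, the fresh one is in the left bay with its cap to the lever, and the keeper is home. My last camera check showed all of this, but the hand-in returned no verdict.

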